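Snap the cap onto the chilli sauce bottle

ROBOT

A 7-joint arm with a two-finger parallel gripper is mounted at the origin on the work surface. World frame = base frame: x ahead of the robot, y to its left, z up, the work surface at z = 0. Lengths are in m, angles in rad, forces in N, time in s.
With the tool pointing down it reaches from about 0.4 to 0.875 m from the base axis. Payload 19.3 kg.
Tool frame: the origin (TCP) lies at the very end of the fingers, on their centre line; the grasp point (between the pads) lies 19 mm behind it; z points along the fingers, y is the direction in which the jaws open and shut (so a half turn about z gives the same grasp; the last joint's range is limited). The gripper opens to 85 mm and grips with 20 to 120 N. Pads are 22 mm wide; open, the fingers measure 114 mm over their backs; the gripper's body (76 mm by 85 mm) begins 54 mm behind the grasp point. The pads swing forward as they close: fully open they stand 13 mm farther back than shut.
Start: joints at [-1.351, 0.521, -0.036, 1.599, 0.021, 1.021, -0.113], TCP at [0.179, 0.599, 0.231] pointing down, gripper open.
Joint ranges: [-2.91, 2.91], [-0.3, 2.13], [-1.5, 1.42], [0.17, 2.43], [-1.26, 4.41], [0.16, 1.93], [-2.52, 2.52]. Speed limits (rad/s): [1.89, 1.89, 2.39, 2.39, 3.01, 3.01, 3.01].

INTERFACE

Orientations are given as [roll, pitch, yaw] about the fixed x, y, z axes, in that order (R = Rz(yaw) Ry(pitch) Rx(roll)).
In Python, from workcell import bot, grab_frame, calibration, workorder gives the robot as it stands.
- The arm moves only by the tool move_arm, never from a script. Its arguments are lists of equal length, an entry for each row: "jaw": the closure in counts, from 0 (fully open) to 255 (shut); "dp": the shift along the tool's x, y, z in units of 800 mm (1.0 is 800 mm), a list of three; "rotation": the turn, a rotation vector about the tool's x, y, z in units of pi rad (1.0 is pi rad), a list of three. In form: {"jaw": [jaw, ...], "dp": [[dx, dy, dz], ...], "rotation": [[rx, ry, rz], ...]}. A call has 1 to 10 rows; each row shifts and turns the commanded pose from where the row before left it, along the tool's axes as they then stand; what a row does not reach is not made up. A row lasts 1/8 s, in which the tool goes at most 62.5 mm and 10.7 degrees, less where a joint would pass 70% of its speed; a pose out of reach is approached as far as the arm can. A call with a number of a shift or a turn outside -1 to 1 is refused whole. A call with a gripper value outside its range is refused whole. The fingers move at their own pace and stop on an object; "squeeze" is the grip in N (left out, the last holds). Time passes only in rows, so rows that do not move let the fingers close. It gives the time, the measured TCP pose, the force and the opening at its end, in the units of the state.
- bot.observe(): the state, without advancing time (a new reading comes with each control period).
- grab_frame(name): name is "scene" or "top"; returns the picture (400x640x3 uint8, blue, green, red); there is no depth.
- calibration(name): a dict with "camera_matrix" (3x3 intrinsics, pixels), "dist" ([k1, k2, p1, p2, k3] as OpenCV has them; the pictures are not rectified), "T" (4x4, takes a point from camera to world coordinates). Camera axes: x right, y down, z forward; pixel columns grow to the right and rows downward; lengths in m; the calibration is good to about 2 mm. A picture is of the moment at which its call begins. calibration takes no time and is no camera call.
- workorder.job_done(): hands the job in, once; it reports no verdict.
The state is a dict: "clock": time; "qpos": joint angles; "qd": joint speeds; "joint_efforts": joint torques, N m; "position": TCP position; "tool_rot": TCP orientation; "force": force on the tool from outside, world axes, zero at the start; "moment": the same for the moment, N m; "grip_width": finger opening in m.
Only numpy, scipy, OpenCV 4.12 (cv2) and the standard library are available. Lean on these libraries where they do the work, as an engineer would, in place of code of your own. Each camera call takes 0.05 s, during which the arm holds its last target. There are 200 camera calls.

TASK

Close the red sauce bottle in the counter rack: pick up its red cap from the counter, set it over the bottle's nozzle and press it straight down until it clicks, then keep pressing so that it sits fully home on the bottle's shoulder. Finish while still holding the cap down with a firm push of about 10 N: do not let go of it or back off. Leave the two other bottles, the price card and the stack of tubs where they are.

Things in the scene. Friction and masses are not known exactly. Their poses are not given: they have to be found in the camera images.
- red_cap: The loose red snap cap of the red bottle, about 25 g, standing mouth down on the counter. 31 mm tall; flange of 27 mm diameter at its mouth (lowest 3 mm), above it a ribbed body of 23 to 24 mm diameter with a flat closed top. Origin: centre of its open mouth; z points up through the top. Inside: a snap lip at the mouth 2.5 mm thick, 14.4 mm bore; above it an 18.8 mm bore to 28 mm depth.
- red_bottle: The red squeeze bottle, about 0.45 kg, loose, standing upright in one of the rack's three holes (any of them), with a white screw lid and its white nozzle bare. 57 mm diameter, 186 mm tall to the tip of the nozzle. Origin: centre of its foot; z up. Its foot stands on the rack's bottom shelf, 4 mm above the counter. It has 1.5 to 2 mm of play in its hole.
- red_seat (a point): The cap's seat: centre of the flat round shoulder (30 mm diameter) at the root of the red bottle's nozzle, 160 mm above the bottle's foot; z up along the nozzle. The cap is home when its mouth rests on this shoulder, a hard stop (cap's origin at this point). The nozzle above it is 11 mm in diameter for 18 mm, then a cone to 6 mm at its tip.
- red_lugs (a point): Point on the nozzle's axis, 6.5 mm above the seat, level with the noses of six sprung snap lugs, 17.4 mm across; their ramps begin 10 mm above the seat. The cap meets them with its mouth about 9 mm above the seat; pushing over them takes 5 to 12 N, then at 7 to 3 mm they click over its lip, the force drops to or below 0 (the bottle may lift a little to meet the cap) and the cap stays on.
- red_tip (a point): Tip of the red bottle's bare nozzle (6 mm diameter there), on its axis, 26 mm above the seat and 186 mm above the bottle's foot.
- rack: The fixed stainless bottle rack, 88 mm (its x) by 262 mm (its y) and 66 mm high: bottom shelf, top plate with three 61 mm holes in a row along its y axis, 82 mm apart. Origin: centre of its underside on the counter.
- yellow_bottle: Bystander: the yellow sauce bottle, same shape as the red one but already closed with a yellow cap, 57 mm diameter, 191 mm tall with its cap, 0.45 kg, standing in another hole of the rack. Origin: centre of its foot.
- brown_bottle: Bystander: the dark brown sauce bottle, already closed with a brown cap, same size as the yellow one, in the remaining hole of the rack. Origin: centre of its foot.
- price_card: Bystander: a white price card, 100 mm wide (its y), 3 mm thick, in a black foot of 45 by 90 mm; 115 mm tall, standing on the counter on the robot's left. Origin: centre of its underside.
- tub_stack: Bystander: a nested stack of white takeaway tubs, 81 mm diameter, 86 mm tall, standing on the counter on the robot's right. Origin: centre of its underside.

How it is judged:
On the way, in this order (a step that is already met when the one before it is completed fails the run):
1. the red cap is picked up off the counter in the fingers (height (world z) of red_cap above 0.05 m and contact force between the fingers and red_cap above 1 N), for 0.2 s.
2. the cap is snapped over the nozzle and fully home on the red bottle's shoulder (z of red_cap in the frame of red_seat between -0.003 and 0.0018 m and distance between red_cap and red_seat below 0.0045 m and angle between the z axis of red_cap and the z axis of red_seat, either way round below 0.12 rad), for 0.3 s.
At the end, for the whole second after the job is handed in: The red cap is home on the red bottle (mouth at most 1.8 mm above the seat, centre within 4.5 mm, axes within 0.12 rad), the bottle upright in its hole, and the fingers still on the cap, which presses on the bottle with over 5 N, all through the last second (all of step 2 and angle between red_cap's own z axis and vertical below 0.2 rad and contact force between the fingers and red_cap above 3 N and contact force between red_cap and red_bottle above 5 N and angle between red_bottle's own z axis and vertical below 0.12 rad and height (world z) of red_bottle below 0.01 m and distance of red_bottle from where it was at the start of the episode below 0.02 m and linear speed of red_cap below 0.02 m/s); the arm keeps its last pose, push and grip.
It fails at once if another bottle is knocked or pulled out of place (distance of any of yellow_bottle, brown_bottle from where it was at the start of the episode above 0.02 m).
It fails at once if the price card is moved or knocked over (distance of price_card from where it was at the start of the episode above 0.025 m or angle between price_card's own z axis and vertical above 0.3 rad).
It fails at once if the stack of tubs is moved or knocked over (distance of tub_stack from where it was at the start of the episode above 0.025 m or angle between tub_stack's own z axis and vertical above 0.3 rad).
It also fails if it takes over 54 s, if anything falls off the work surface, if the arm or the gripper's body presses on something with over 40 N, if the wrist force passes 120 N, or if a joint passes its speed limit or range.

## Working session

There is one attempt and no reset: what is moved stays moved. The work goes in short steps, Python scripts to look and compute and a tool call to move; the robot and the scene stay as the last step left them, time stands still between calls to the robot, and variables do not carry over. Pictures are saved under pics/ and viewed, about 8 in all and at most 12, crops included, and the job is handed in when it is done.

Besides the shell and the picture viewer there is one more tool, called after "Emit:" as name(argument=value, ...), one argument or row to a line, values as JSON. move_arm: Moves the arm, as the interface text tells. Shifts and turns lie within -1 to 1; 1 stands for 800 mm of shift or pi rad of turn. Its arguments: {"type":"object","properties":{"jaw":{"type":"array","items":{"type":"number"}},"dp":{"type":"array","items":{"type":"array","items":{"type":"number","minimum":-1,"maximum":1}}},"rotation":{"type":"array","items":{"type":"array","items":{"type":"number","minimum":-1,"maximum":1}}},"squeeze":{"type":"number"}},"required":["jaw","dp","rotation"]}

```bash
mkdir -p pics; ls
python3 - <<'E'
from workcell import bot, grab_frame, calibration
import cv2,numpy as np
print(bot.observe())
for n in("scene","top"):
    im=grab_frame(n); cv2.imwrite(f"pics/{n}0.png",im); c=calibration(n); print(n,np.round(c["camera_matrix"],1).tolist(),c["dist"],np.round(c["T"],3).tolist())
E
```

```text
pics
{'clock': 0.0, 'qpos': array([-1.35117428,  0.52204965, -0.03634789,  1.59999244,  0.02122402,
        1.02112239, -0.11279175]), 'qd': array([-5.54268188e-05,  1.12890322e-03, -1.10371420e-04, -7.53296384e-04,
       -6.26250557e-04, -2.55369085e-04, -1.51706132e-03]), 'joint_efforts': array([-3.80133197e-04, -9.27105188e+01,  1.97979659e+00, -3.69924974e+01,
        1.78516813e-02,  8.24369345e-03, -3.04673279e-05]), 'position': array([0.1785467 , 0.59859681, 0.23070889]), 'tool_rot': array([-3.14041051e+00,  9.55854257e-05,  2.85179898e+00]), 'force': array([ 0.34934223, -0.75301399, -0.83175491]), 'moment': array([ 0.03694841, -0.0124626 , -0.00402561]), 'grip_width': 0.08519373383306955}
scene [[473.9, 0.0, 322.2], [0.0, 473.9, 200.3], [0.0, 0.0, 1.0]] [-0.02325391  0.          0.          0.          0.        ] [[-0.562, 0.729, -0.391, 1.009], [0.827, 0.493, -0.27, 0.285], [-0.003, -0.475, -0.88, 1.096], [0.0, 0.0, 0.0, 1.0]]
top [[421.3, 0.0, 316.2], [0.0, 421.3, 203.5], [0.0, 0.0, 1.0]] [-0.01815165  0.          0.          0.          0.        ] [[0.08, -0.975, 0.208, 0.333], [-0.997, -0.077, 0.019, -0.015], [-0.003, -0.209, -0.978, 1.284], [0.0, 0.0, 0.0, 1.0]]
```

View pics/scene0.png

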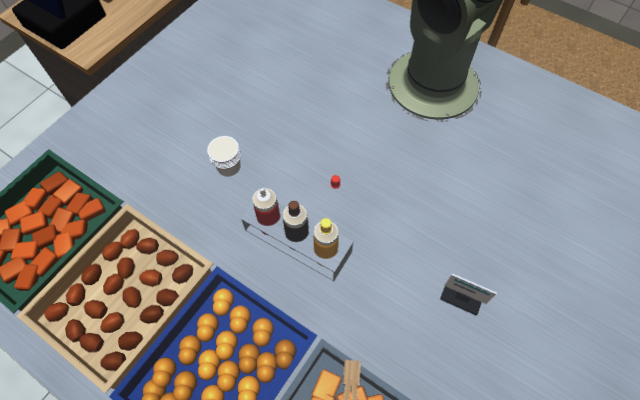

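View pics/top0.png

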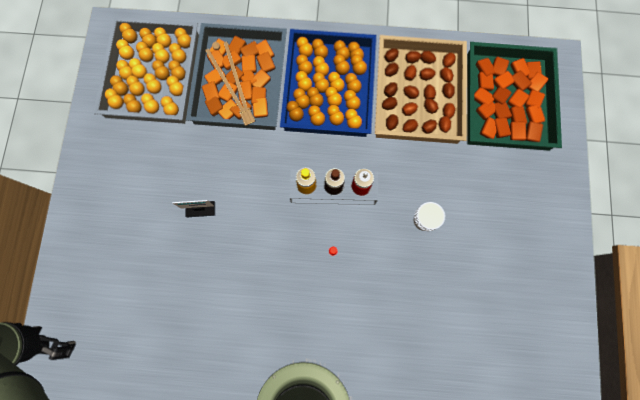

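The scene view shows the cap at about (335,181) and the red bottle's nozzle at (264,195). In the top view they are at (333,251) and (365,177). The red bottle is in the robot's-right hole, with brown in the middle and yellow on the left. Next I measure them with enlarged crops.

```bash
cat > h.py <<'E'
import cv2,numpy as np
from workcell import bot, grab_frame, calibration
def ray(n,uv):
    c=calibration(n);K=np.array(c["camera_matrix"]);T=np.array(c["T"])
    p=cv2.undistortPoints(np.array([[uv]],float),K,np.array(c["dist"]))[0,0]
    return T[:3,3],T[:3,:3]@np.array([p[0],p[1],1])
def plane(n,uv,z):
    o,d=ray(n,uv);return o+d*(z-o[2])/d[2]
def tri(a,b):
    A=np.zeros((3,3));y=np.zeros(3);R=[ray("scene",a),ray("top",b)];
    for o,d in R:
        d=d/np.linalg.norm(d);P=np.eye(3)-np.outer(d,d);A+=P;y+=P@o
    x=np.linalg.solve(A,y)
    return x,[np.linalg.norm(np.cross(x-o,d/np.linalg.norm(d))) for o,d in R]
def proj(n,P):
    c=calibration(n);Ti=np.linalg.inv(np.array(c["T"]))
    return cv2.projectPoints(np.array([P],float),cv2.Rodrigues(Ti[:3,:3])[0],Ti[:3,3],np.array(c["camera_matrix"]),np.array(c["dist"]))[0][0,0]
def mask(im,kind):
    h=cv2.cvtColor(im,cv2.COLOR_BGR2HSV)
    if kind=="red": return cv2.inRange(h,(0,170,120),(7,255,255))|cv2.inRange(h,(172,170,120),(180,255,255))
    if kind=="yel": return cv2.inRange(h,(24,190,150),(34,255,255))
def blobs(m,roi,amin=8):
    x0,y0,x1,y1=roi;n,l,s,c=cv2.connectedComponentsWithStats(m[y0:y1,x0:x1])
    return [(s[i,4],(c[i]+[x0,y0]).round(2).tolist(),s[i,:4].tolist()) for i in range(1,n) if s[i,4]>=amin]
E
python3 - <<'E'
from h import *
S=cv2.imread("pics/scene0.png");T=cv2.imread("pics/top0.png")
R={"scene":(200,130,380,280),"top":(280,150,400,270)}
for n,im in(("scene",S),("top",T)):
    for k in("red","yel"): print(n,k,blobs(mask(im,k),R[n]))
a=cv2.resize(S[175:265,235:355],None,fx=5,fy=5,interpolation=cv2.INTER_NEAREST)
b=cv2.resize(T[160:205,280:390],None,fx=6,fy=6,interpolation=cv2.INTER_NEAREST)
o=np.zeros((450+270-120,660,3),np.uint8)
o[:330,:600]=a[:330];o[330:600]=b
cv2.imwrite("pics/crop1.png",o)
E
```

```text
scene red [(np.int32(40), [335.18, 178.78], [132, 46, 7, 7])]
scene yel []
top red [(np.int32(52), [332.5, 250.5], [49, 97, 8, 8])]
top yel [(np.int32(48), [304.88, 172.46], [21, 19, 8, 8])]
```

View pics/crop1.png

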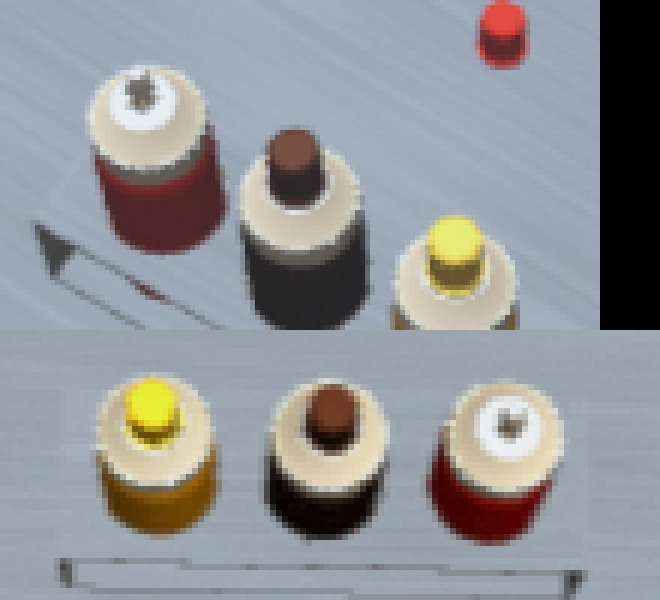

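The crop shows the white shoulder disc with its nozzle on the red bottle, at about (263.7,194.5) in scene and (365,175) in top, plus the flat cap tops. Next I cast rays from those discs.

Run:
```python
from h import *
im={n:cv2.imread(f"pics/{n}0.png") for n in("scene","top")}
np.set_printoptions(precision=4,suppress=True)
R={"scene":(245,180,285,215),"top":(350,165,380,190)}
for n in im:
    h=cv2.cvtColor(im[n],cv2.COLOR_BGR2HSV)
    m=cv2.inRange(h,(0,0,225),(180,25,255))
    m2=cv2.morphologyEx(m,cv2.MORPH_CLOSE,np.ones((5,5)))
    for a,c,b in blobs(m2,R[n],20): print(n,"white",a,c,[b[0]+R[n][0],b[1]+R[n][1],b[2],b[3]],plane(n,c,.164),plane(n,c,.17))
ct={}
for n,c in(("scene",(-1,0)),("top",(0,0))):
    h=cv2.cvtColor(im[n],cv2.COLOR_BGR2HSV)
    y=cv2.inRange(h,(22,90,190),(36,255,255))
    b=cv2.inRange(im[n],(40,50,85),(80,85,130))
    r=cv2.inRange(im[n],(40,40,190),(110,110,255)) if n=="scene" else mask(im[n],"red")
    roi=(200,130,380,280) if n=="scene" else (280,150,400,270)
    for k,m,z in(("y",y,.195),("b",b,.195),("r",r,.031)):
        B=[x for x in blobs(m,roi,12) ]
        if B:
            B=max(B); ct[n,k]=B[1];print(n,k,B,plane(n,B[1],z))
for k in "ybr":
    if ("scene",k) in ct and ("top",k) in ct: print(k,tri(ct["scene",k],ct["top",k]))
for n in im:
    for u in [335,178],[332,250]: pass
print(im["scene"][178:190,335].tolist(),im["scene"][203:210,294].tolist(),im["top"][170:178,335].tolist())
```

```text
scene white 108 [261.74, 195.28] [253, 188, 17, 13] [ 0.6602 -0.1201  0.164 ] [ 0.6625 -0.1175  0.17  ]
top white 90 [364.94, 176.5] [360, 171, 11, 15] [ 0.6572 -0.1204  0.164 ] [ 0.6554 -0.1198  0.17  ]
scene y (np.int32(80), [325.46, 222.66], [120, 88, 12, 10]) [0.6489 0.0451 0.195 ]
scene b (np.int32(229), [325.45, 250.41], [114, 110, 24, 18]) [0.701  0.0802 0.195 ]
scene r (np.int32(44), [335.25, 178.2], [132, 45, 8, 7]) [ 0.4618 -0.0496  0.031 ]
top y (np.int32(59), [304.78, 171.63], [20, 18, 10, 8]) [0.649  0.0444 0.195 ]
top r (np.int32(52), [332.5, 250.5], [49, 97, 8, 8]) [ 0.4605 -0.0496  0.031 ]
y (array([0.6489, 0.0447, 0.1947]), [np.float64(0.0003343034196422863), np.float64(0.0003343034196425103)])
r (array([ 0.4608, -0.0499,  0.0293]), [np.float64(0.0002833199924664756), np.float64(0.00028331999246638325)])
[[68, 77, 228], [67, 77, 228], [67, 77, 228], [62, 69, 217], [50, 50, 153], [48, 47, 121], [44, 41, 91], [44, 42, 90], [45, 43, 103], [50, 51, 145], [92, 87, 162], [183, 167, 156]] [[67, 81, 119], [67, 81, 120], [67, 81, 120], [67, 81, 120], [68, 81, 119], [61, 72, 107], [46, 50, 69]] [[32, 57, 109], [35, 57, 110], [37, 60, 113], [37, 60, 112], [39, 61, 113], [37, 60, 112], [26, 44, 86], [14, 23, 46]]
```

Run:
```python
from h import *
np.set_printoptions(precision=4,suppress=True)
print("brown",plane("scene",(294,204.6),.195),plane("top",(335.3,172),.195),"card",plane("top",(193,205),.05),"tubs",plane("top",(430,216),.086))
```

```text
brown [ 0.6511 -0.0351  0.195 ] [ 0.6544 -0.0374  0.195 ] card [0.5612 0.3776 0.05  ] tubs [ 0.5765 -0.3218  0.086 ]
```

Emit:
move_arm(
  jaw=[0,0,0,0,0,0,0,0],
  dp=[
    [0,0,0],
    [0,0,0],
    [0,0,0],
    [0,0,0],
    [0,0,0],
    [0,0,0],
    [0,0,0],
    [0,0,0],
  ],
  rotation=[
    [0,0,0.051],
    [0,0,0.051],
    [0,0,0.051],
    [0,0,0.051],
    [0,0,0.051],
    [0,0,0.051],
    [0,0,0.051],
    [0,0,0.051],
  ],
  squeeze=60,
)

```text
clock: 1.1
position: [0.1785, 0.5987, 0.231]
tool_rot: [-3.141, 0.001, 1.565]
force: [-0.1, 1.1, 0.0]
grip_width: 0.0854
```

Emit:
move_arm(
  jaw=[0,0,0,0,0,0,0,0,0],
  dp=[
    [-0.055,0.0375,0],
    [-0.055,0.0375,0],
    [-0.055,0.0375,0],
    [-0.055,0.0375,0],
    [-0.055,0.0375,0],
    [-0.055,0.0375,0],
    [-0.055,0.0375,0],
    [-0.055,0.0375,0],
    [0,0,0],
  ],
  rotation=[
    [0,0,0],
    [0,0,0],
    [0,0,0],
    [0,0,0],
    [0,0,0],
    [0,0,0],
    [0,0,0],
    [0,0,0],
    [0,0,0],
  ],
)

```text
clock: 2.22
position: [0.4201, 0.2433, 0.2314]
tool_rot: [3.141, 0.001, 1.564]
force: [0.1, 0.3, 0.2]
grip_width: 0.0853
```

Emit:
move_arm(
  jaw=[0,0,0,0,0,0,0,0],
  dp=[
    [-0.061,0.0088,0.021],
    [-0.061,0.0088,0.021],
    [-0.061,0.0088,0.021],
    [-0.061,0.0088,0.021],
    [-0.061,0.0088,0.021],
    [-0.061,0.0088,0.021],
    [0,0,0],
    [0,0,0],
  ],
  rotation=[
    [0,0,-0.002],
    [0,0,0],
    [0,0,0],
    [0,0,0],
    [0,0,0],
    [0,0,0],
    [0,0,0],
    [0,0,0],
  ],
)

```text
clock: 3.22
position: [0.4618, -0.0452, 0.1303]
tool_rot: [-3.141, -0.0, 1.576]
force: [-0.4, 1.1, 0.7]
grip_width: 0.0853
```

Emit:
move_arm(
  jaw=[0,0,0,0,0],
  dp=[
    [-0.0056,-0.001,0],
    [0,0,0.045],
    [0,0,0.045],
    [0,0,0],
    [0,0,0],
  ],
  rotation=[
    [0,0,0],
    [0,0,0],
    [0,0,0],
    [0,0,0],
    [0,0,0],
  ],
)

```text
clock: 3.85
position: [0.4615, -0.0501, 0.0596]
tool_rot: [3.141, 0.0, 1.577]
force: [0.1, -0.8, 0.0]
grip_width: 0.0851
```

Run:
```python
from h import *
print(bot.observe()["position"],bot.observe()["tool_rot"])
o=np.zeros((600,720,3),np.uint8)
for i,(n,c) in enumerate((("scene",(335,178)),("top",(332,250)))):
    im=grab_frame(n);cv2.imwrite(f"pics/{n}1.png",im);o[i*300:i*300+300]=cv2.resize(im[c[1]-25:c[1]+25,c[0]-60:c[0]+60],(720,300),interpolation=cv2.INTER_NEAREST)
cv2.imwrite("pics/crop2.png",o)
```

```text
[ 0.46152743 -0.05013898  0.05960146] [3.14079768e+00 3.65670997e-06 1.57682769e+00]
```

View pics/crop2.png

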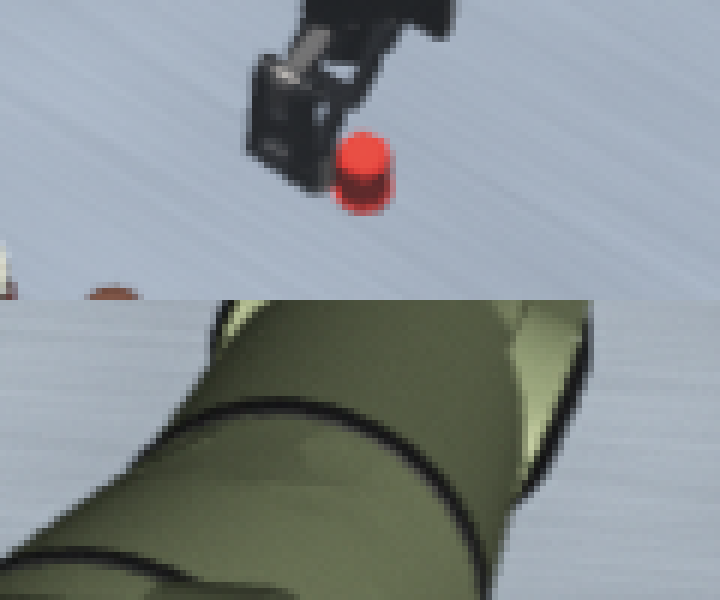

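The scene crop shows the +x finger beside the cap (about (320,185) in crop), with the cap inside the jaw span. The top view is blocked by the arm. I'm going down to grasp.

Emit:
move_arm(
  jaw=[0,0,0,0],
  dp=[
    [0,0,0.04],
    [0,0,0.027],
    [0,0,0],
    [0,0,0],
  ],
  rotation=[
    [0,0,0],
    [0,0,0],
    [0,0,0],
    [0,0,0],
  ],
)

```text
clock: 4.45
position: [0.4617, -0.0504, 0.0061]
tool_rot: [3.14, 0.0, 1.576]
force: [-0.6, 0.7, 0.7]
grip_width: 0.0852
```

Emit:
move_arm(
  jaw=[255,255,255,255,255,255,255,255,255,255],
  dp=[
    [0,0,0],
    [0,0,0],
    [0,0,0],
    [0,0,0],
    [0,0,0],
    [0,0,0],
    [0,0,0],
    [0,0,0],
    [0,0,0],
    [0,0,0],
  ],
  rotation=[
    [0,0,0],
    [0,0,0],
    [0,0,0],
    [0,0,0],
    [0,0,0],
    [0,0,0],
    [0,0,0],
    [0,0,0],
    [0,0,0],
    [0,0,0],
  ],
  squeeze=60,
)

```text
clock: 5.7
position: [0.4612, -0.0503, 0.0053]
tool_rot: [3.141, -0.0, 1.576]
force: [-2.2, 0.6, 13.0]
grip_width: 0.0221
```

Emit:
move_arm(
  jaw=[255,255,255,255,255,255],
  dp=[
    [0,0,-0.02],
    [0,0,-0.06],
    [0,0,-0.07],
    [0,0,-0.07],
    [0,0,-0.08],
    [0,0,0],
  ],
  rotation=[
    [0,0,0],
    [0,0,0],
    [0,0,0],
    [0,0,0],
    [0,0,0],
    [0,0,0],
  ],
)

```text
clock: 6.45
position: [0.4625, -0.0505, 0.2479]
tool_rot: [3.135, -0.002, 1.576]
force: [0.1, 0.7, -1.9]
grip_width: 0.0221
```

Run:
```python
from h import *
s=bot.observe();p=s["position"];print(p,s["tool_rot"],s["force"],s["grip_width"])
u=proj("scene",p).round().astype(int);print(u)
im=grab_frame("scene");cv2.imwrite("pics/scene2.png",im)
x,y=u;cv2.imwrite("pics/crop3.png",cv2.resize(im[max(0,y-40):y+30,x-45:x+45],None,fx=7,fy=7,interpolation=cv2.INTER_NEAREST))
```

```text
[ 0.46251509 -0.05051826  0.2478705 ] [ 3.13452459e+00 -1.58613056e-03  1.57598873e+00] [ 0.13100818  0.71024209 -1.87837974] 0.022132773787734157
[337 128]
```

View pics/crop3.png

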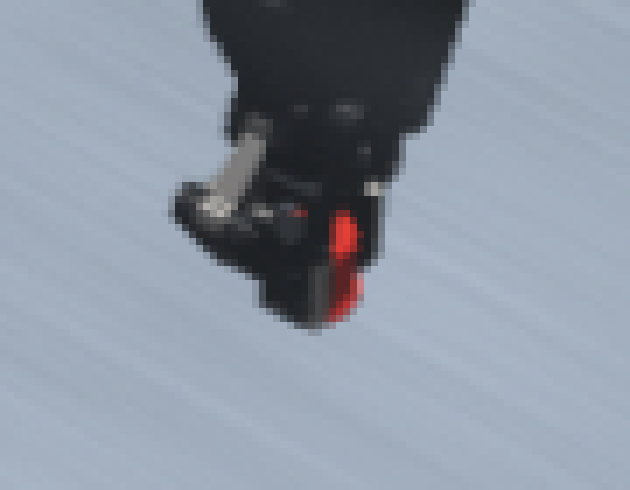

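The cap is held upright between the pads, with its mouth's lower edge at about (341,133), which fits a mouth about 5 mm below the TCP. Now I refine the nozzle position.

Run:
```python
from h import *
np.set_printoptions(precision=4,suppress=True)
a,b=(263.3,194.0),(364.3,175.9)
print(plane("scene",a,.164),plane("top",b,.164),tri(a,b))
P=np.array([.657,-.119,.164])
for n in("scene","top"):
    print(n,proj(n,P),"tip",proj(n,P+[0,0,.026]),"E",proj(n,P+[0.015,0,0]),proj(n,P-[0.015,0,0]),proj(n,P+[0,.015,0]),proj(n,P-[0,.015,0]))
im=cv2.imread("pics/scene0.png");print(im[184:206,252:276].min(2))
im=cv2.imread("pics/top0.png");print(im[166:188,353:376].min(2))
```

```text
[ 0.6557 -0.1192  0.164 ] [ 0.6587 -0.1185  0.164 ] (array([ 0.6574, -0.1178,  0.1681]), [np.float64(0.00036961037152001054), np.float64(0.00036961037152015094)])
scene [263.017 194.482] tip [261.6824 188.7491] E [258.9307 199.3296] [267.0595 189.6871] [268.3181 197.7551] [257.7571 191.2341]
top [364.4428 176.5212] tip [365.497  173.9051] E [364.7442 171.3003] [364.1395 181.7707] [359.0067 176.1057] [369.8807 176.937 ]
[[157 156 155 156 156 156 155 156 157 155 154 155 157 158 158 158 156 157
  160 160 160 160 160 159]
 [158 157 157 156 155 155 156 156 157 157 157 155 155 156 158 159 159 159
  158 158 159 160 161 161]
 [154 155 157 158 156 156 155 157 156 156 157 158 157 155 155 157 159 160
  159 158 158 158 160 159]
 [156 153 154 157 158 156 156 155 155 159 166 165 166 167 163 160 158 157
  160 160 160 159 159 158]
 [160 158 155 154 154 157 162 166 169 186 207 203 196 202 196 186 182 167
  165 162 160 159 159 159]
 [160 161 160 157 154 156 179 203 210 229 231 211 158 199 193 192 196 202
  197 182 161 159 160 161]
 [156 157 159 162 168 183 202 198 189 203 211 158 146 205 225 215 185 1
[... 2980 characters left out ...]
187 205 214 162 156]
 [ 17  52 134 187 165 159 158 159 160 177 200 213 214 204 183 179 182 184
  188 189 170 157 158]
 [  0  27 114 185 170 166 165 162 163 164 168 171 173 176 176 180 182 187
  190 177 144 152 156]
 [  0  11  52 107 152 169 169 168 167 169 169 172 173 178 182 183 186 185
  164 136 150 155 154]
 [  0   4  28  94 151 155 174 173 175 173 174 177 178 181 185 191 202 189
  126 138 155 156 156]
 [  0   0  11  39  72 103 159 176 179 179 178 182 184 182 192 203 177  89
   74 136 155 155 156]
 [  0   1   2   6  23  51  72  92 141 183 184 195 198 164 152 110  58  31
   95 153 157 157 157]
 [  0   0   4   3   3  16  34  47  68  81  94 113 105 108  73  33  10  63
  134 157 155 155 155]]
```

Emit:
move_arm(
  jaw=[255,255,255,255,255,255,255],
  dp=[
    [-0.0173,0.0488,0],
    [-0.0173,0.0488,0],
    [-0.0173,0.0488,0],
    [-0.0173,0.0488,0],
    [-0.0173,0.0488,0],
    [0,0,0],
    [0,0,0],
  ],
  rotation=[
    [0,0,0],
    [0,0,0],
    [0,0,0],
    [0,0,0],
    [0,0,0],
    [0,0,0],
    [0,0,0],
  ],
)

```text
clock: 7.38
position: [0.6556, -0.1186, 0.2423]
tool_rot: [-3.139, -0.0, 1.576]
force: [-0.1, 0.1, -0.7]
grip_width: 0.0223
```

Run:
```python
from h import *
import time
s=bot.observe();p=s["position"];print(p,s["tool_rot"],s["force"],s["grip_width"])
print("want",p-[.6575,-.1197,.2055])
```

```text
[ 0.65564574 -0.11856595  0.24234853] [-3.13935666e+00 -1.30964688e-04  1.57569355e+00] [-0.10769988  0.12533016 -0.7061436 ] 0.022349597916619845
want [-0.00185426  0.00113405  0.03684853]
```

Emit:
move_arm(
  jaw=[255,255,255,255,255],
  dp=[
    [-0.0014,0.0023,0.01],
    [0,0,0.015],
    [0,0,0.0125],
    [0,0,0],
    [0,0,0],
  ],
  rotation=[
    [0,0,0],
    [0,0,0],
    [0,0,0],
    [0,0,0],
    [0,0,0],
  ],
)

```text
clock: 8.0
position: [0.6586, -0.1197, 0.2136]
tool_rot: [3.141, 0.0, 1.576]
force: [0.3, 0.0, -0.3]
grip_width: 0.022
```

Run:
```python
from h import *
s=bot.observe();p=s["position"];print(p,s["tool_rot"],s["force"],s["grip_width"])
im=grab_frame("scene");t=grab_frame("top");cv2.imwrite("pics/scene3.png",im);cv2.imwrite("pics/top3.png",t)
m=cv2.inRange(im,(0,0,120),(110,90,255));print(blobs(m,(245,165,290,205),3))
q=np.array([.6575,-.119,p[2]-.0055]);print("mouth",proj("scene",q),[proj("scene",q+np.array(d)*.0135) for d in([0,1,0],[1,0,0],[0,-1,0])])
o=np.zeros((600,800,3),np.uint8)
o[:,:500]=cv2.resize(im[155:215,240:290],(500,600),interpolation=cv2.INTER_NEAREST)
o[:300,500:]=cv2.resize(t[150:190,345:385],(300,300),interpolation=cv2.INTER_NEAREST)
cv2.imwrite("pics/crop4.png",o)
```

```text
[ 0.65858409 -0.1196664   0.21360143] [3.14136818e+00 1.07735147e-04 1.57624906e+00] [ 0.28112866  0.02599012 -0.25789141] 0.021957533784313706
[(np.int32(41), [261.05, 178.07], [13, 9, 7, 9]), (np.int32(14), [263.79, 186.07], [16, 17, 6, 8])]
mouth [260.57750287 184.77234527] [array([265.51865443, 187.79379056]), array([256.74890634, 189.24898746]), array([255.67234121, 181.77275471])]
```

View pics/crop4.png

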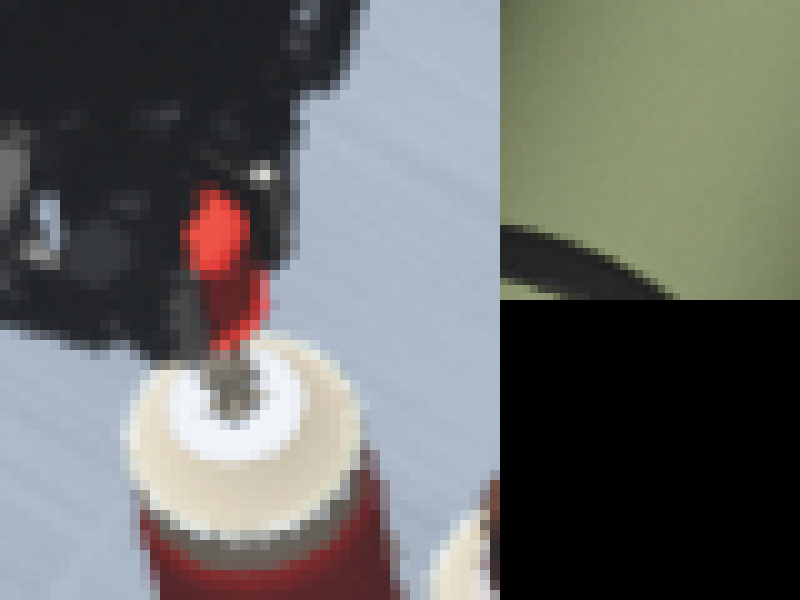

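The scene crop shows the cap right above the nozzle: flange right edge at column 266.5 (predicted 266.8), bottom at row about 189.7 (predicted 190.2). The top view is blocked. I lower slowly and watch the force.

Emit:
move_arm(
  jaw=[255,255,255,255,255,255],
  dp=[
    [0,-0.0005,0.006],
    [0,0,0.006],
    [0,0,0.006],
    [0,0,0.006],
    [0,0,0.005],
    [0,0,0],
  ],
  rotation=[
    [0,0,0],
    [0,0,0],
    [0,0,0],
    [0,0,0],
    [0,0,0],
    [0,0,0],
  ],
)

```text
clock: 8.85
position: [0.658, -0.1196, 0.1899]
tool_rot: [-3.141, -0.0, 1.576]
force: [-0.1, -1.2, -0.1]
grip_width: 0.0216
```

Emit:
move_arm(
  jaw=[255,255,255,255,255],
  dp=[
    [0,0,0.003],
    [0,0,0.003],
    [0,0,0.002],
    [0,0,0.002],
    [0,0,0],
  ],
  rotation=[
    [0,0,0],
    [0,0,0],
    [0,0,0],
    [0,0,0],
    [0,0,0],
  ],
  squeeze=90,
)

```text
clock: 9.48
position: [0.6581, -0.1196, 0.1821]
tool_rot: [-3.141, -0.0, 1.576]
force: [-0.1, 0.2, 0.2]
grip_width: 0.0213
```

Emit:
move_arm(
  jaw=[255,255,255,255],
  dp=[
    [0,0,0.0015],
    [0,0,0.0015],
    [0,0,0.0015],
    [0,0,0],
  ],
  rotation=[
    [0,0,0],
    [0,0,0],
    [0,0,0],
    [0,0,0],
  ],
)

```text
clock: 9.98
position: [0.6581, -0.1195, 0.1785]
tool_rot: [-3.141, -0.0, 1.576]
force: [-0.2, 1.3, 0.7]
grip_width: 0.0214
```

Emit:
move_arm(
  jaw=[255,255,255,255],
  dp=[
    [0,0,0.0015],
    [0,0,0.0015],
    [0,0,0],
    [0,0,0],
  ],
  rotation=[
    [0,0,0],
    [0,0,0],
    [0,0,0],
    [0,0,0],
  ],
)

```text
clock: 10.48
position: [0.6584, -0.1196, 0.1766]
tool_rot: [3.141, -0.0, 1.576]
force: [-0.0, 2.2, 5.6]
grip_width: 0.0215
```

Emit:
move_arm(
  jaw=[255,255,255,255],
  dp=[
    [0,0,0.0015],
    [0,0,0.0015],
    [0,0,0],
    [0,0,0],
  ],
  rotation=[
    [0,0,0],
    [0,0,0],
    [0,0,0],
    [0,0,0],
  ],
)

```text
clock: 10.98
position: [0.6578, -0.1197, 0.1733]
tool_rot: [-3.141, 0.0, 1.576]
force: [-0.3, -0.6, -6.2]
grip_width: 0.0213
```

Emit:
move_arm(
  jaw=[255,255,255,255],
  dp=[
    [0,0,0.0012],
    [0,0,0.0012],
    [0,0,0],
    [0,0,0],
  ],
  rotation=[
    [0,0,0],
    [0,0,0],
    [0,0,0],
    [0,0,0],
  ],
)

```text
clock: 11.48
position: [0.6583, -0.1196, 0.1721]
tool_rot: [3.141, 0.0, 1.576]
force: [-0.1, -0.1, 0.3]
grip_width: 0.0212
```

It clicked: the force fell from +5.6 to −6.2 N, then to about 0. I keep pressing to the hard stop.

Emit:
move_arm(
  jaw=[255,255,255,255],
  dp=[
    [0,0,0.001],
    [0,0,0.001],
    [0,0,0],
    [0,0,0],
  ],
  rotation=[
    [0,0,0],
    [0,0,0],
    [0,0,0],
    [0,0,0],
  ],
)

```text
clock: 11.98
position: [0.6581, -0.1196, 0.1703]
tool_rot: [3.142, 0.0, 1.576]
force: [1.0, 0.5, 0.3]
grip_width: 0.021
```

Emit:
move_arm(
  jaw=[255,255,255,255],
  dp=[
    [0,0,0.001],
    [0,0,0],
    [0,0,0],
    [0,0,0],
  ],
  rotation=[
    [0,0,0],
    [0,0,0],
    [0,0,0],
    [0,0,0],
  ],
)

```text
clock: 12.48
position: [0.6583, -0.1196, 0.1698]
tool_rot: [3.141, -0.0, 1.576]
force: [-0.6, 1.1, 5.6]
grip_width: 0.0211
```

Emit:
move_arm(
  jaw=[255,255,255,255],
  dp=[
    [0,0,0.0005],
    [0,0,0],
    [0,0,0],
    [0,0,0],
  ],
  rotation=[
    [0,0,0],
    [0,0,0],
    [0,0,0],
    [0,0,0],
  ],
)

```text
clock: 12.98
position: [0.6585, -0.1196, 0.1697]
tool_rot: [3.141, -0.0, 1.576]
force: [-0.5, 1.2, 9.8]
grip_width: 0.0213
```

Run:
```python
from h import *
for i in range(6):
    im=grab_frame("scene");s=bot.observe();print(s["position"].round(4),s["force"].round(1))
p=s["position"];cv2.imwrite("pics/crop5.png",cv2.resize(im[155:215,240:290],(500,600),interpolation=cv2.INTER_NEAREST))
```

```text
[ 0.6585 -0.1196  0.1697] [-1.8  2.6  9.8]
[ 0.6585 -0.1195  0.1697] [-1.3  0.7  9.3]
[ 0.6584 -0.1196  0.1697] [-1.   1.8 10.1]
[ 0.6584 -0.1196  0.1697] [-2.5  1.5  9.1]
[ 0.6585 -0.1196  0.1697] [-1.2  0.9  9.6]
[ 0.6585 -0.1196  0.1697] [-1.6  0.9  9.3]
```

View pics/crop5.png

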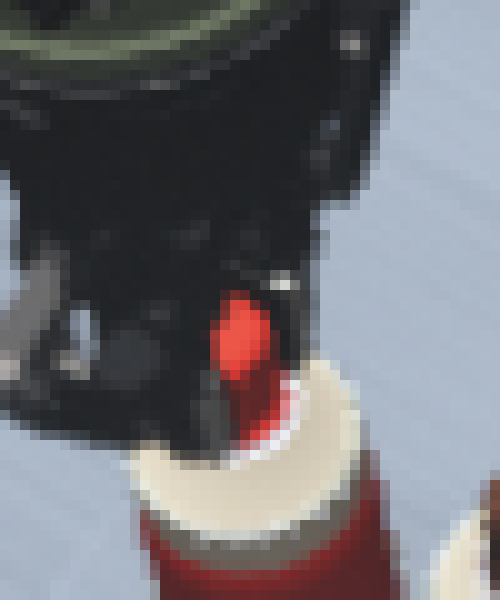

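The flange sits on the white shoulder with only a thin rim showing, and the force is steady at about 9.5 N against a stiff stop. I'm handing the job in.

```bash
python3 -c "
from workcell import workorder,bot
print(workorder.job_done()); s=bot.observe();print(s['clock'],s['position'],s['force'])"
```

```text
the job is handed in; nothing more can be done
None
the job is handed in; nothing more can be done
```

I picked up the red cap, lined it up over the red bottle's nozzle and pressed it down past the click to the hard stop. I handed the job in with the arm still pushing at about 9.5 N and the cap still gripped.

**Checks that agreed:**
- **Click:** as the cap went over the lugs, the vertical force rose to +5.6 N, dropped to −6.2 N, then settled near 0.
- **Hard stop:** the tool stopped at z = 0.1697 m, against about 0.1695 m predicted for a seated cap. Pushing another 0.4 mm raised the force from 5.6 to 9.8 N with almost no movement. It then read 9.1–10.1 N over six readings.
- **Last picture:** the cap's flange sits on the white shoulder with only a thin rim of it showing.

**Limits:** the arm blocked the top camera during the grasp and the placing, so those checks rest on the scene camera, the force and the arm's pose. The two views put the nozzle's x about 1.5 mm apart, and I aimed between them. I did not re-measure the other bottles, the price card or the tubs at the end. There was no sign of contact with them, and the hand-in gave no verdict.

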